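# Slide wet resin letters under the curing lamp and start it

## Task

The two resin letters on the little plywood board have just been given their top coat and are still wet: without touching them, slide the board by its edges or its bare end, in between the curing lamp's legs, until both letters lie wholly beneath the lamp's head. Then press the lamp's round button to start the cure, and let go. Be gentle: slide the board without gripping it and with no more than about 10 N, press the button with less than 15 N, don't let the letters shift on the board, and leave the lamp and the small bottles and jar beside it where they stand.

Things in the scene. Friction and masses are not known exactly. Their poses are not given: they have to be found in the camera images.
- lamp: white UV curing lamp, 90 (x) x 140 (y) x 80 mm, loose on two legs. Origin: centre of its footprint on the table; +x away from the robot, z up. Its head reaches 43 mm each way along x and 69 mm along y; underside 49 mm above the table. The legs (62 mm long in x) stand at y = 49 to 61 mm either side, so a 98 mm wide passage runs under the head along x, open at both ends
- lamp_button_top (a point): centre of the top of the lamp's round push button, 24 mm across, 80 mm above the table; press straight down
- lamp_button (a joint): travel of the lamp's spring push button (m): 0 released, 0.0008 fully pressed
- board: plywood board faced with a grey sheet, loose, 150 (x) x 75 (y) x 15 mm thick, about 0.2 kg. Origin: centre of its underside, z up; x runs along its length. The letters lie on its +x end, the far end from the robot; the near half is bare
- letter_left: wet resin letter, 36 (x) x 32 (y) x 7 mm, lying on the board about 45 mm towards +x and 18 mm towards +y of the board's centre. Origin: centre of its underside
- letter_right: wet resin letter, 34 (x) x 31 (y) x 7 mm, lying on the board about 45 mm towards +x and 18 mm towards -y of the board's centre. Origin: centre of its underside
- dropper: white dropper bottle with a black cap, 24 mm across, 70 mm tall, beside the lamp. Origin: centre of its underside
- pigment: dropper bottle with a dark label and black cap, 24 mm across, 70 mm tall, beside the lamp. Origin: centre of its underside
- glitter: small jar with a white lid, 44 mm across, 47 mm tall, beside the lamp. Origin: centre of its underside
There are look-alikes about, which are no part of the job. Leave any pink look-alike of the letter_right alone.

How it is judged:
By the outcome, as a careful person would: the job done as asked, in the order asked, and still so for the second after the job is handed in, with the robot touching nothing.
It also fails if it takes over 64 s, if anything falls off the work surface, if the arm or the gripper's body presses on something with over 40 N, if the wrist force passes 120 N, or if a joint passes its speed limit or range.

## Robot

A 6-joint arm with a two-finger parallel gripper is mounted at the origin on a cart in front of the work surface, level with it; the furniture and walls round the work are solid. World frame = base frame: x ahead of the robot, y to its left, z up, the work surface at z = 0. Lengths are in m, angles in degrees, forces in N, time in s.
With the tool pointing down it reaches from about 0.275 to 0.85 m from the base axis. Payload 5.2 kg.
Tool frame: the origin (TCP) lies midway between the tips of the shut fingers; the grasp point (between the pads) lies 19 mm behind it; z points along the fingers, y is the line along which they close (so a half turn about z gives the same grasp; the last joint's range is limited). The gripper opens to 85 mm and grips with 20 to 120 N. Pads are 22 mm wide; open, the fingers measure 114 mm over their backs; the gripper's body (76 mm by 85 mm) begins 54 mm behind the grasp point. The pads swing forward as they close: fully open they stand 13 mm farther back than shut.
Start: joints at [-88.625, 14.817, 87.949, -0, 77.235, -11.62], TCP at [0.124, -0.536, 0.231] pointing down, gripper open.
Joint ranges: [-179.93, 179.93], [-52.35, 119.4], [10.71, 147.94], [-69.91, 249.91], [12.55, 155.21], [-178.61, 178.61]. Speed limits (degrees/s): [147.25, 147.25, 180, 180, 180, 180].

## Interface

Orientations are given as a 3x3 rotation matrix whose columns are the frame's x, y, z axes.
In Python, from bench import * gives the robot as it stands.
- The arm moves only by the tool play_rows, never from a script. Its argument "series" is a list of rows, each a list of 6 numbers: the shift along the tool's x, y, z in units of 80 mm (1.0 is 80 mm), then the turn, a rotation vector about the tool's x, y, z in units of 90 degrees (1.0 is 90 degrees). A call has 1 to 20 rows; each row is the pose to reach, as a shift and turn from the pose commanded when the call began, along the tool's axes at that moment; what a row does not reach only later rows make up. A row lasts 1/8 s, in which the tool goes at most 62.5 mm and 10.7 degrees, less where a joint would pass 70% of its speed; a pose out of reach is approached as far as the arm can. A call with a number of a shift or a turn outside -1 to 1 is refused whole. A call with a gripper value outside its range is refused whole. "jaw" is the opening, from -1 (shut) to 1 (fully open), set as the call begins (left out, the last holds). The fingers move at their own pace and stop on an object; "squeeze" is the grip in N (left out, the last holds). Time passes only in rows, so rows that repeat a pose let the fingers close. It gives the time, the measured TCP pose, the force, the opening and the grip force at its end, in the units of the state.
- read_state(): the state, without advancing time (a new reading comes with each control period).
- read_camera(name): name is "scene" or "top" or "wrist"; returns a dict with "frame" (480x640x3 uint8, red, green, blue), "vertical_fov" (degrees; the focal length in pixels is half the picture's height over the tangent of half this angle, whatever the lens; pixels are square), "cx", "cy" (the principal point, pixels), "k1" (the pictures are not rectified: a ray, as slopes to the right and down, at radius r is drawn at 1 + k1 r^2 times it, then the intrinsics apply), "view" (4x4, takes a point from world to camera coordinates). Camera axes: x right, y up, looking along -z (the intrinsics and any distortion apply to the point x, -y, -z); pixel columns grow to the right and rows downward; lengths in m; the calibration is good to about 2 mm. A picture is of the moment at which its call begins. There is no depth.
- job_done(): hands the job in; it is judged then, once.
The state is a dict: "time": time; "joint_positions": joint angles; "dq": joint speeds; "effort": joint torques, N m; "eef_pos": TCP position; "tool_rot": TCP orientation; "contact_force": force on the tool from outside, world axes, zero at the start; "torque": the same for the moment, N m; "grip_width": opening from 0.0 (shut) to 1.0 (fully open); "gripper_force": force on a finger pad.
Only numpy, scipy, OpenCV 4.12 (cv2) and the standard library are available. Lean on these libraries where they do the work, as an engineer would, in place of code of your own. Each camera call takes 0.05 s, during which the arm holds its last target. There are 200 camera calls.

## Working session

There is one attempt and no reset: what is moved stays moved. The work goes in short steps, Python scripts to look and compute and a tool call to move; the robot and the scene stay as the last step left them, time stands still between calls to the robot, and variables do not carry over. Pictures are saved under pics/ and viewed, at most 10 in all, crops included, and the job is handed in when it is done.

Besides the shell and the picture viewer there is one more tool, called after "Emit:" in YAML: its name, and indented under it one key for each argument. play_rows: Moves the arm, as the interface text tells. Shifts and turns lie within -1 to 1; 1 stands for 80 mm of shift or 90 degrees of turn. Its arguments: {"type":"object","properties":{"series":{"type":"array","items":{"type":"array","items":{"type":"number"}}},"jaw":{"type":"number"},"squeeze":{"type":"number"}},"required":["series"]}

```bash
mkdir -p pics
cat > h.py <<'E'
from bench import *
import numpy as np, cv2
def K(c):
    f=240/np.tan(np.radians(c["vertical_fov"])/2)
    return np.array([[f,0,c["cx"]],[0,f,c["cy"]],[0,0,1.]]),np.array([c["k1"],0,0,0,0.])
def ray(c,uv):
    k,d=K(c); p=cv2.undistortPoints(np.array([[uv]],float),k,d)[0,0]
    V=np.array(c["view"]);R=V[:3,:3];o=-R.T@V[:3,3]
    return o,R.T@np.array([p[0],-p[1],-1])
def atz(c,uv,z):
    o,r=ray(c,uv); return o+r*(z-o[2])/r[2]
def proj(c,P):
    k,d=K(c);V=np.array(c["view"]);q=(V[:3,:3]@np.atleast_2d(P).T).T+V[:3,3]
    q=q*[1,-1,-1]
    return cv2.projectPoints(q,np.zeros(3),np.zeros(3),k,d)[0][:,0]
def snap(n,fn):
    c=read_camera(n); cv2.imwrite("pics/"+fn,c["frame"][:,:,::-1]); return c
E
python3 - <<'E'
from h import *
for n in("scene","top"):
    c=snap(n,n+"0.png"); print(n,c["vertical_fov"],c["k1"],np.round(c["view"],3).tolist())
print(read_state())
E
```

```text
scene 53.0328166197868 0.0189166336726416 [[-0.829, -0.559, -0.007, 0.576], [0.297, -0.45, 0.842, -0.206], [-0.474, 0.696, 0.539, -0.761], [0.0, 0.0, 0.0, 1.0]]
top 55.34851189618543 -0.016314839629217735 [[-0.158, -0.987, -0.001, 0.166], [0.964, -0.155, 0.215, -0.611], [-0.212, 0.033, 0.977, -0.812], [0.0, 0.0, 0.0, 1.0]]
{'time': 0.1, 'joint_positions': array([-8.86238806e+01,  1.48570364e+01,  8.80034754e+01, -1.35745885e-03,
        7.72364057e+01, -1.16202877e+01]), 'dq': array([-0.10577793, -0.06410071, -0.19945625, -0.02054642,  0.04455771,
       -0.01997468]), 'effort': array([ 3.13495293e-03, -4.46967387e+01, -2.91248041e+01, -1.15414659e-04,
        6.20896026e-03, -2.47194947e-06]), 'eef_pos': array([ 0.12368602, -0.53542639,  0.23054882]), 'tool_rot': array([[ 9.74382998e-01,  2.24895019e-01, -6.37229315e-05],
       [ 2.24894803e-01, -9.74381583e-01,  1.69048537e-03],
       [ 3.18091289e-04, -1.66151116e-03, -9.99998569e-01]]), 'contact_force': array([0.00328062, 0.85130582, 0.23401868]), 'torque': array([ 0.02291991, -0.01314793, -0.0180875 ]), 'gripper_force': 0.0, 'grip_width': 1.0063899667725114}
```

View pics/scene0.png

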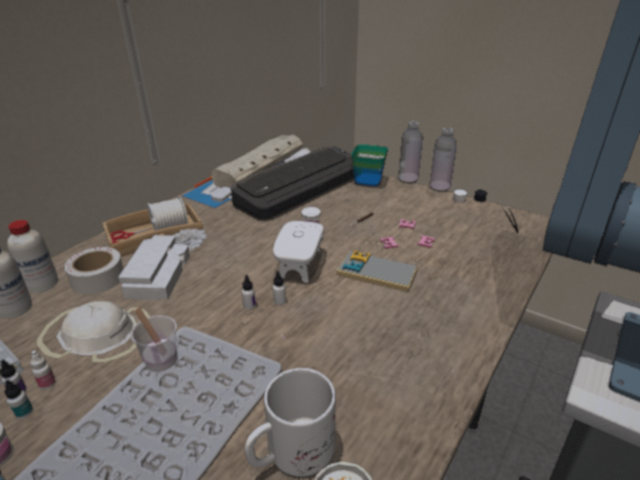

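View pics/top0.png

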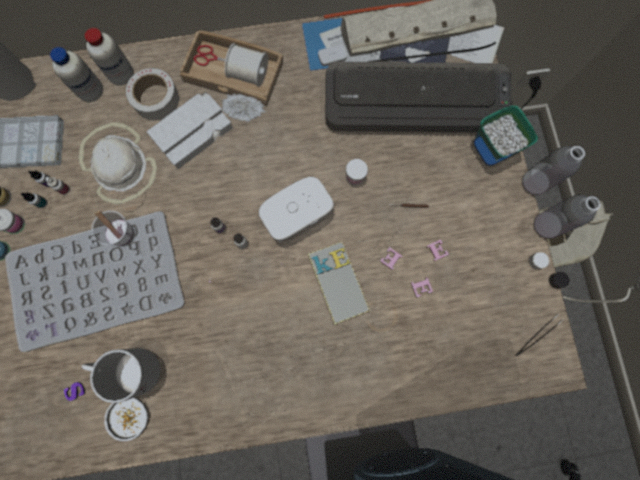

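The top view shows the white lamp at (296,208) with its button at (292,207). The board is at (340,283), with letters blue K (323,262) and yellow E (342,257). The pink E look-alikes at (391,258), (437,250) and (422,287) are to be left alone. The bottles are at (217,225) and (239,240), and the jar at (357,170). I'll check this choice in one close crop.

Run:
```python
import cv2
t=cv2.imread("pics/top0.png");cv2.imwrite("pics/c1.png",cv2.resize(t[150:330,200:440],(800,600),interpolation=cv2.INTER_CUBIC))
s=cv2.imread("pics/scene0.png");cv2.imwrite("pics/c2.png",cv2.resize(s[195:315,230:430],None,fx=4,fy=4,interpolation=cv2.INTER_CUBIC))
```

```text
(no output)
```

View pics/c1.png

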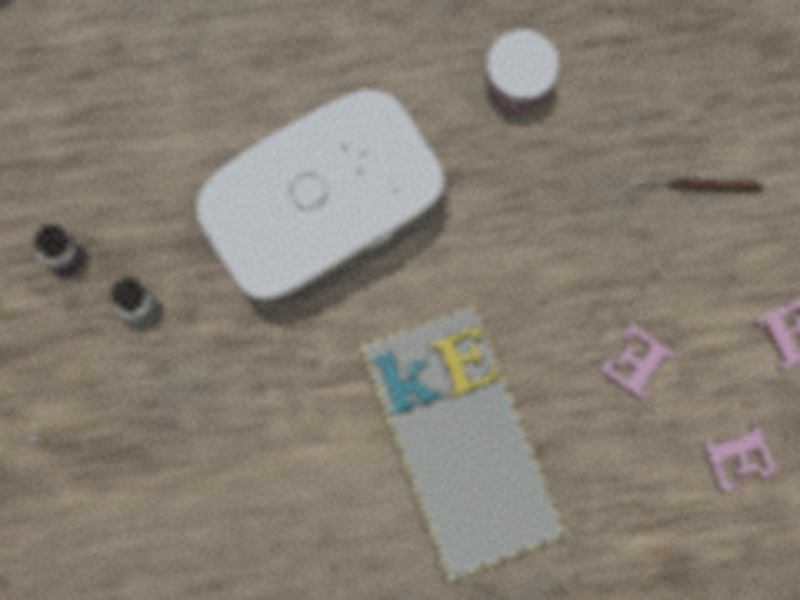

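View pics/c2.png

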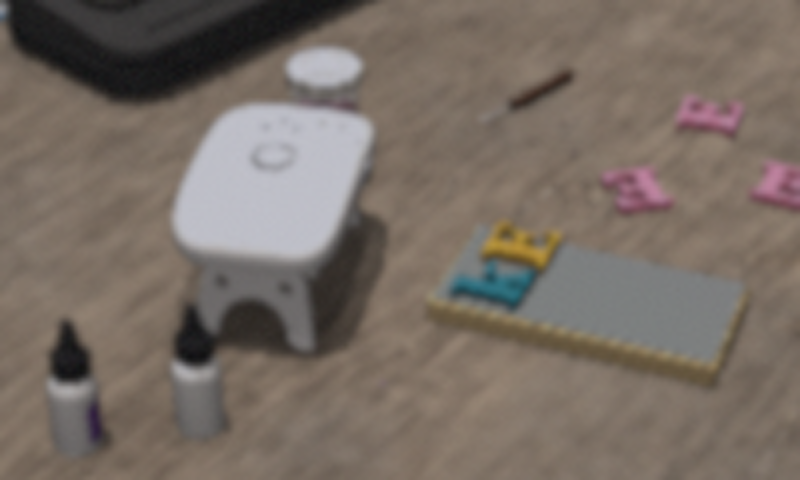

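The crops confirm the choice: the K and yellow E lie on the far end of the board, the lamp's button is at c1 (308,190), and the pink E's are off the board.

```bash
cat > meas.py <<'E'
from h import *
from scipy.optimize import least_squares
ct=read_camera("top");cs=read_camera("scene")
T=lambda p:(np.array(p)+.5)/3.33333-.5+[200,150]
S=lambda p:(np.array(p)+.5)/4-.5+[230,195]
def tri(pt,ps):
    A=[];b=[]
    for c,p in((ct,T(pt)),(cs,S(ps))):
        o,r=ray(c,p);r/=np.linalg.norm(r);M=np.eye(3)-np.outer(r,r);A.append(M);b.append(M@o)
    x=np.linalg.lstsq(np.vstack(A),np.hstack(b),rcond=None)[0]
    return np.round(x,4)
print("button",tri((308,190),(273,156)),atz(ct,T((308,190)),.08))
bt=[(367,348),(473,310),(562,532),(450,577)];bs=[(430,303),(478,228),(745,288),(715,368)]
X=[tri(a,b) for a,b in zip(bt,bs)];print("board",X)
print("board top z15",[np.round(atz(ct,T(a),.015)[:2],4).tolist() for a in bt])
loc=np.array([[.075,.0375],[.075,-.0375],[-.075,-.0375],[-.075,.0375]])
def f(q):
    c,s=np.cos(q[2]),np.sin(q[2]);P=np.c_[loc@np.array([[c,s],[-s,c]])+q[:2],np.full(4,.015)]
    return np.r_[(proj(ct,P)-[T(a) for a in bt]).ravel(),(proj(cs,P)-[S(a) for a in bs]).ravel()]
m=np.mean(X,0)
r=least_squares(f,[m[0],m[1],0.1]);print("board pose",r.x,np.degrees(r.x[2]),np.abs(r.fun).max())
for n,ps in dict(up=[(225,180),(355,95)],lo=[(275,297),(435,205)],lf=[(200,220),(240,283)],rt=[(398,100),(442,165)]).items():
    a,b=[atz(ct,T(p),.075) for p in ps];d=b-a;print(n,np.round(a,4),np.round(b,4),np.degrees(np.arctan2(d[1],d[0])))
for n,a,b in(("jar",(523,65),(324,66)),("drop",(130,295),(193,330)),("pig",(52,240),(70,350))):print(n,tri(a,b))
E
python3 meas.py
```

```text
button [0.6846 0.1009 0.0816] [0.68497507 0.10081522 0.08      ]
board [array([0.6016, 0.081 , 0.0112]), array([0.6138, 0.0138, 0.0156]), array([ 0.473 , -0.0159,  0.0139]), array([0.4574, 0.0536, 0.0137])]
board top z15 [[0.6, 0.0806], [0.6129, 0.0134], [0.4732, -0.0156], [0.458, 0.0539]]
board pose [0.53634559 0.03345808 0.19915209] 11.410574331839225 2.3671327640903996
up [0.7    0.1474 0.075 ] [0.7391 0.0651 0.075 ] -64.53016985556779
lo [0.627  0.1287 0.075 ] [0.6659 0.0299 0.075 ] -68.46957388746159
lf [0.6786 0.1648 0.075 ] [0.6382 0.1472 0.075 ] -156.46931961243936
rt [0.7321 0.0407 0.075 ] [0.689  0.0219 0.075 ] -156.44110981617433
jar [ 0.7518 -0.0391  0.0487]
drop [0.6468 0.2133 0.0572]
pig [0.6867 0.2544 0.0552]
```

Emit:
play_rows:
  series:
    - [0.5,-0.5,0,0,0,0]
    - [0.9,-1,0,0,0,0]
  jaw: -0.3

```text
time: 0.45
eef_pos: [0.1764, -0.4406, 0.2307]
tool_rot: [[0.975, 0.224, 0.0], [0.224, -0.975, 0.001], [0.001, -0.001, -1.0]]
contact_force: [1.0, 0.3, 0.5]
grip_width: 0.606
gripper_force: 0.0
```

Emit:
play_rows:
  series:
    - [0.5,-0.5,0,0,0,0]
    - [0.9,-1,0,0,0,0]

```text
time: 0.7
eef_pos: [0.2288, -0.3459, 0.2312]
tool_rot: [[0.974, 0.225, 0.0], [0.225, -0.974, 0.0], [0.0, -0.0, -1.0]]
contact_force: [0.0, -0.1, 1.4]
grip_width: 0.35
gripper_force: 0.0
```

Emit:
play_rows:
  series:
    - [0.5,-0.5,0,0,0,0]
    - [0.9,-1,0,0,0,0]

```text
time: 0.95
eef_pos: [0.2809, -0.2518, 0.2314]
tool_rot: [[0.974, 0.225, 0.001], [0.225, -0.974, -0.0], [0.0, 0.0, -1.0]]
contact_force: [1.7, -0.2, -0.4]
grip_width: 0.349
gripper_force: 0.0
```

Emit:
play_rows:
  series:
    - [0.5,-0.5,0,0,0,0]
    - [0.9,-1,0,0,0,0]

```text
time: 1.2
eef_pos: [0.333, -0.1577, 0.2315]
tool_rot: [[0.974, 0.225, 0.001], [0.225, -0.974, -0.0], [0.001, 0.0, -1.0]]
contact_force: [0.5, -0.8, -0.6]
grip_width: 0.346
gripper_force: 0.0
```

Emit:
play_rows:
  series:
    - [0.5,-0.5,0,0,0,0]
    - [0.9,-1,0,0,0,0]
    - [0.9,-1,0,0,0,0]

```text
time: 1.58
eef_pos: [0.3851, -0.062, 0.2312]
tool_rot: [[0.973, 0.231, 0.0], [0.231, -0.973, 0.001], [0.0, -0.001, -1.0]]
contact_force: [-0.3, 0.4, 0.4]
grip_width: 0.352
gripper_force: 0.0
```

Run:
```python
from h import *
s=read_state();print(s["time"],s["eef_pos"],s["tool_rot"],s["contact_force"],s["grip_width"])
c=snap("wrist","w1.png");print(c["vertical_fov"],c["k1"],np.round(c["view"],3).tolist())
np.save("w1.npy",{k:v for k,v in c.items()},allow_pickle=True)
```

```text
1.575 [ 0.38513119 -0.06201854  0.23124562] [[ 9.72856371e-01  2.31409755e-01  8.07118368e-05]
 [ 2.31409595e-01 -9.72856007e-01  8.87943089e-04]
 [ 2.83999688e-04 -8.45163598e-04 -9.99999603e-01]] [-0.30741502  0.37743344  0.42067643] 0.3519743004078703
69.75052129389684 -0.006005805875773197 [[0.231, -0.973, -0.001, -0.149], [0.933, 0.222, -0.284, -0.309], [0.277, 0.065, 0.959, -0.483], [0.0, 0.0, 0.0, 1.0]]
```

View pics/w1.png

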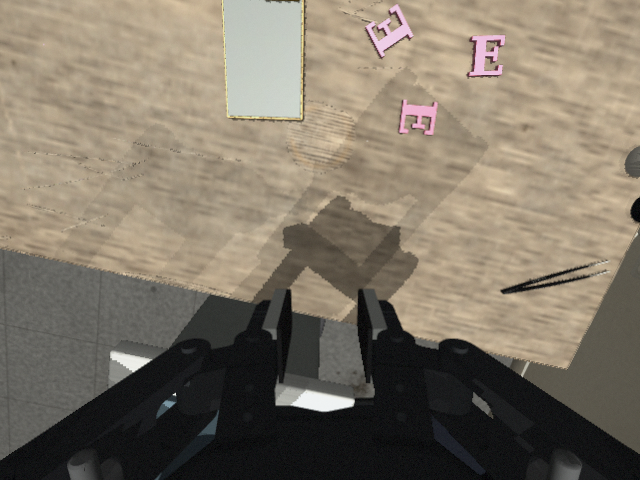

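The wrist view shows the near end of the board at (228,117)-(303,119). I'll move ahead to see the lamp from close by.

Emit:
play_rows:
  series:
    - [0.7,-0.3,0,0,0,0]
    - [0.85,-0.5,0,0,0,0]

```text
time: 1.88
eef_pos: [0.4436, -0.0117, 0.2312]
tool_rot: [[0.975, 0.223, 0.001], [0.223, -0.975, -0.0], [0.001, 0.0, -1.0]]
contact_force: [-0.1, 0.4, 0.3]
grip_width: 0.352
gripper_force: 0.0
```

Emit:
play_rows:
  series:
    - [0.6,-0.3,0,0,0,0]
    - [0.6,-0.5,0,0,0,0]
    - [0.6,-0.5,0,0,0,0]

```text
time: 2.25
eef_pos: [0.4786, 0.0382, 0.2309]
tool_rot: [[0.974, 0.225, -0.002], [0.225, -0.974, -0.0], [-0.002, -0.0, -1.0]]
contact_force: [0.4, -0.5, -0.3]
grip_width: 0.349
gripper_force: 0.0
```

Run:
```python
from h import *
s=read_state();print(s["time"],s["eef_pos"])
c=snap("wrist","w2.png")
np.save("w2.npy",c,allow_pickle=True)
```

```text
2.25 [0.47855765 0.03823081 0.23089998]
```

View pics/w2.png

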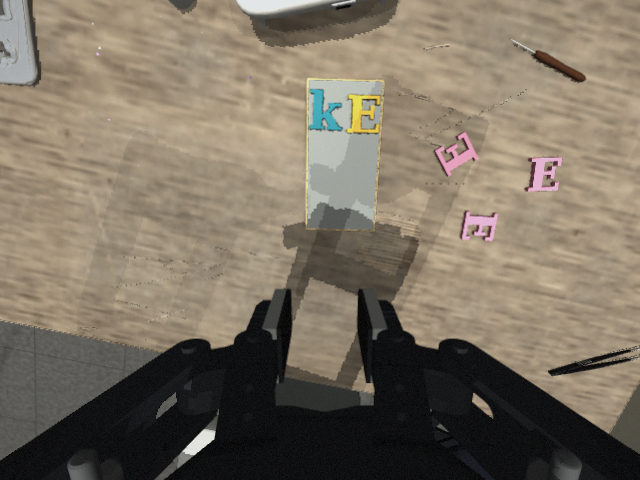

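Board corners in this view: (307,79), (383,80), (376,230), (305,229). Next I'll move one step further for the lamp.

Emit:
play_rows:
  series:
    - [0.6,-0.1,0,0,0,0]
    - [1,-0.2,0,0,0,0]
    - [1,-0.2,0,0,0,0]

```text
time: 2.68
eef_pos: [0.5548, 0.0712, 0.2311]
tool_rot: [[0.975, 0.224, 0.0], [0.224, -0.975, -0.0], [0.0, 0.0, -1.0]]
contact_force: [-0.9, -0.8, 0.6]
grip_width: 0.349
gripper_force: 0.0
```

Run:
```python
from h import *
s=read_state();print(s["time"],s["eef_pos"])
c=snap("wrist","w3.png")
np.save("w3.npy",c,allow_pickle=True)
```

```text
2.675 [0.55481332 0.07124915 0.23114849]
```

View pics/w3.png

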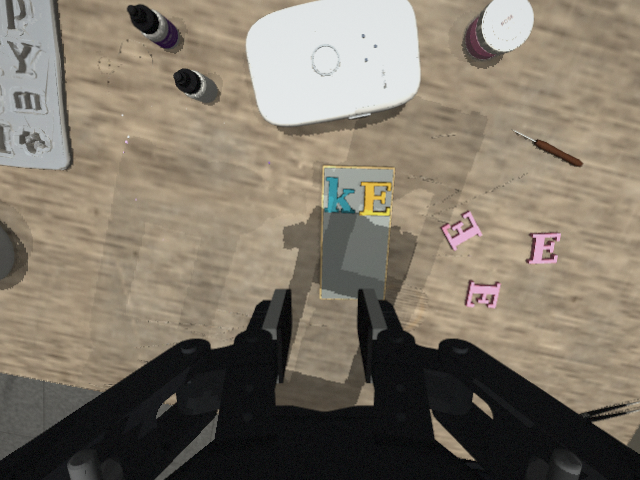

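```bash
cat > fit.py <<'E'
from h import *
from scipy.optimize import minimize
ct=read_camera("top");W={k:np.load(k+".npy",allow_pickle=True).item() for k in("w1","w2","w3")}
def mask(c,seed):
    g=cv2.cvtColor(c["frame"],cv2.COLOR_RGB2HSV); m=((g[...,1]<40)&(g[...,2]>130)).astype(np.uint8)
    m=cv2.morphologyEx(m,cv2.MORPH_OPEN,np.ones((3,3)))
    n,l=cv2.connectedComponents(m);m=(l==l[seed[1],seed[0]]).astype(np.uint8)
    h=max(cv2.findContours(m,0,2)[0],key=cv2.contourArea);return cv2.drawContours(np.zeros((480,640),np.uint8),[h],-1,1,-1)
V=[(W["w3"],mask(W["w3"],(340,95))),(ct,mask(ct,(310,205)))]
a=np.radians(np.arange(0,360,6))
def shape(q,r=.025):
    p=np.c_[np.cos(a)*r+np.sign(np.cos(a)+1e-9)*(.043-r),np.sin(a)*r+np.sign(np.sin(a)+1e-9)*(.069-r)]
    c,s=np.cos(q[2]),np.sin(q[2]);p=p@np.array([[c,s],[-s,c]])+q[:2]
    return np.vstack([np.c_[p,np.full(len(p),z)] for z in(.055,.074)])
def cost(q,vs):
    t=0
    for c,m in vs:
        h=cv2.convexHull(np.float32(proj(c,shape([q[0],q[1],q[2]/10]))))
        b=cv2.fillConvexPoly(np.zeros((480,640),np.uint8),np.int32(np.round(h*16)),1,shift=4)
        t+=1-(b&m).sum()/(b|m).sum()
    return t
for vs in(V[:1],V[1:],V):
    best=minimize(cost,[.685,.095,.22*10/.6],args=(vs,),method="Nelder-Mead",options=dict(initial_simplex=[[.685,.095,3.9],[.70,.095,3.9],[.685,.11,3.9],[.685,.095,4.8]]))
    print("lamp",best.x[:2],np.degrees(best.x[2]/10),best.fun)
def tri(l):
    A=[];b=[]
    for c,p in l:
        o,r=ray(c,p);r/=np.linalg.norm(r);M=np.eye(3)-np.outer(r,r);A.append(M);b.append(M@o)
    return np.linalg.lstsq(np.vstack(A),np.hstack(b),rcond=None)[0]
print("button",tri([(W["w3"],(325,61)),(ct,(292.05,206.65))]),atz(W["w3"],(325,61),.08))
p2=[(307,79),(383,80),(376,230),(305,229)]
print("board w2",[np.round(atz(W["w2"],p,.015),4).tolist() for p in p2])
print("w3",[np.round(atz(W["w3"],p,.015),4).tolist() for p in((322,166),(394,167))])
print("tri far corners",tri([(W["w2"],p2[0]),(W["w3"],(322,166))]),tri([(W["w2"],p2[1]),(W["w3"],(394,167))]))
print("tri near corners",tri([(W["w1"],(228,117)),(W["w2"],p2[3])]),tri([(W["w1"],(303,119)),(W["w2"],p2[2])]))
E
python3 fit.py
```

```text
lamp [0.68912614 0.09409344] 25.308617926369312 0.04685353817978333
lamp [0.29466194 0.25713683] 104.05921777230307 0.9857752014345008
lamp [0.68910995 0.09406945] 25.283807413620988 1.0362725424189159
button [0.68435591 0.10083884 0.08221354] [0.68481269 0.10096927 0.08      ]
board w2 [[0.602, 0.0841, 0.015], [0.6174, 0.0132, 0.015], [0.4734, -0.0196, 0.015], [0.4573, 0.0551, 0.015]]
w3 [[0.6027, 0.085, 0.015], [0.6182, 0.013, 0.015]]
tri far corners [0.60251122 0.08472875 0.01044652] [0.61807269 0.012679   0.01213686]
tri near corners [0.45697309 0.05462552 0.0115208 ] [ 0.47300826 -0.01934568  0.01457965]
```

```bash
sed -i 's/>130)/>(130 if c["vertical_fov"]>60 else T0))/' fit.py; sed -i '2i T0=0' fit.py
cat >> fit.py <<'E'
g=cv2.cvtColor(ct["frame"],cv2.COLOR_RGB2HSV);print("hsv lamp",g[205,310],"table",g[240,300],g[190,240])
p,q=[atz(W["w3"],x,.06) for x in((285,125),(395,107))];d=q-p;print("front",p,q,np.degrees(np.arctan2(d[0],-d[1])))
E
sed -i 's/^T0=0/T0=150/;s/g\[...,1\]<40/g[...,1]<(40 if c["vertical_fov"]>60 else 35)/' fit.py
python3 - <<'E'
import cv2;g=cv2.cvtColor(cv2.imread("pics/top0.png"),cv2.COLOR_BGR2HSV);print([g[v,u].tolist() for u,v in((310,205),(275,215),(325,190),(300,250),(240,190),(290,240))])
E
sed -i 's/^T0=150/T0=115/' fit.py; python3 fit.py | grep -v -e tri -e board
```

```text
[[105, 11, 193], [108, 13, 193], [110, 4, 173], [21, 48, 138], [18, 51, 126], [20, 39, 79]]
lamp [0.68912614 0.09409344] 25.308617926369312 0.04685353817978333
lamp [0.29466194 0.25713683] 104.05921777230307 0.9856048497463953
lamp [0.68910995 0.09406945] 25.283807413620988 1.036145218528088
button [0.68435591 0.10083884 0.08221354] [0.68481269 0.10096927 0.08      ]
w3 [[0.6027, 0.085, 0.015], [0.6182, 0.013, 0.015]]
hsv lamp [103  62 135] table [113  42  55] [107  43 124]
front [0.63230161 0.12433304 0.06      ] [0.66764026 0.0356301  0.06      ] 21.722002693213724
```

```bash
sed -i 's/^ct=read_camera("top");/ct=read_camera("top");ct["frame"]=cv2.imread("pics\/top0.png")[:,:,::-1].copy();/' fit.py
cat >> fit.py <<'E'
for c,m in V:
    h=max(cv2.findContours(m,0,2)[0],key=cv2.contourArea)[:,0]; top=np.array([atz(c,p,.07)[:2] for p in h.astype(float)])
    print(m.sum(),cv2.minAreaRect(np.float32(top*1000)))
cv2.imwrite("pics/m.png",V[0][1]*255)
# front edge line fit on w3: lowest mask pixel per column
m=V[0][1];us=np.arange(290,390);vs=[np.nonzero(m[:,u])[0].max() for u in us]
P=np.array([atz(W["w3"],(u,v),.06)[:2] for u,v in zip(us,vs)]);k=np.polyfit(P[:,1],P[:,0],1);print("front yaw",np.degrees(np.arctan(-k[0])), vs[::20])
E
python3 fit.py | grep -v -e tri -e board
```

```text
lamp [0.68912614 0.09409344] 25.308617926369312 0.04685353817978333
lamp [0.68769138 0.09530835] 22.89977518387925 0.04232469993682886
lamp [0.68905608 0.09562783] 21.472215260412888 0.10645243520846148
button [0.68435591 0.10083884 0.08221354] [0.68481269 0.10096927 0.08      ]
w3 [[0.6027, 0.085, 0.015], [0.6182, 0.013, 0.015]]
hsv lamp [105  11 193] table [19 47 87] [ 18  51 126]
front [0.63230161 0.12433304 0.06      ] [0.66764026 0.0356301  0.06      ] 21.722002693213724
18776 ((687.8115234375, 94.69022369384766), (87.80050659179688, 137.19517517089844), 19.445035934448242)
3043 ((687.313720703125, 94.97525787353516), (90.90669250488281, 141.16064453125), 21.93538475036621)
front yaw 22.40321670369949 [np.int64(125), np.int64(122), np.int64(119), np.int64(118), np.int64(111)]
```

The button is at (0.6845, 0.101, 0.08). The lamp centre is about (0.688, 0.095) with yaw 22.3°. The board centre is (0.538, 0.033) with yaw 12.2° and its top at about 0.012-0.015. I'll descend behind the bare end.

Emit:
play_rows:
  series:
    - [-0.5,0.1,0.3,0,0,0]
    - [-0.9,0.2,0.6,0,0,0]

```text
time: 3.12
eef_pos: [0.4855, 0.0398, 0.1831]
tool_rot: [[0.974, 0.225, 0.001], [0.225, -0.974, -0.0], [0.0, 0.001, -1.0]]
contact_force: [0.6, -0.6, -0.8]
grip_width: 0.347
gripper_force: 0.0
```

Emit:
play_rows:
  series:
    - [-0.5,0.1,0.3,0,0,0]
    - [-0.78,0.2,0.9,0,0,0]
    - [-0.78,0.2,0.9,0,0,0]

```text
time: 3.5
eef_pos: [0.4252, 0.011, 0.1091]
tool_rot: [[0.975, 0.223, -0.008], [0.223, -0.975, 0.002], [-0.007, -0.003, -1.0]]
contact_force: [0.9, -0.9, 0.0]
grip_width: 0.35
gripper_force: 0.0
```

Emit:
play_rows:
  series:
    - [0,0,0.4,0,0,0]
    - [0,0,0.8,0,0,0]
    - [0,0,0.8,0,0,0]

```text
time: 3.88
eef_pos: [0.4303, 0.0111, 0.0473]
tool_rot: [[0.974, 0.225, -0.002], [0.225, -0.974, 0.0], [-0.001, -0.001, -1.0]]
contact_force: [-0.5, 0.4, 0.5]
grip_width: 0.349
gripper_force: 0.0
```

Emit:
play_rows:
  series:
    - [0,0,0.2,0,0,0]
    - [0,0,0.3,0,0,0]
    - [0,0,0.4,0,0,0]
    - [0,0,0.48,0,0,0]
    - [0,0,0.48,0,0,0]

```text
time: 4.5
eef_pos: [0.43, 0.0111, 0.0087]
tool_rot: [[0.974, 0.225, -0.001], [0.225, -0.974, 0.0], [-0.001, -0.0, -1.0]]
contact_force: [0.9, -0.1, 0.2]
grip_width: 0.35
gripper_force: 0.0
```

Run:
```python
from h import *
s=read_state();print(s["time"],s["eef_pos"],s["contact_force"])
c=snap("wrist","w4.png")
for p in [(.4653,.0177,.015)]: print(proj(c,p))
```

```text
4.5 [0.42996125 0.01106795 0.00870754] [ 0.92154877 -0.06092136  0.22681368]
[[329.00087603 236.27277246]]
```

View pics/w4.png

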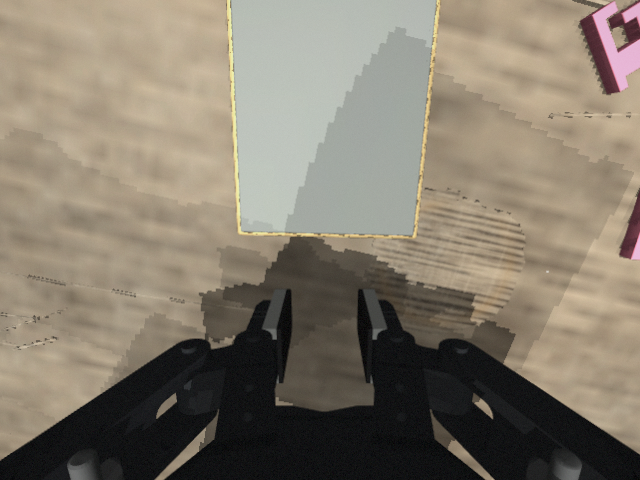

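The fingers are centred on the bare end, whose edge runs (240,233)-(415,237). I'll approach and seat them gently.

Emit:
play_rows:
  series:
    - [0.06,0,0.05,0,0,0]
    - [0.12,0,0.05,0,0,0]
    - [0.16,0,0.05,0,0,0]
    - [0.2,0,0.05,0,0,0]
    - [0.24,0,0.05,0,0,0]
    - [0.28,0,0.05,0,0,0]
    - [0.32,0,0.05,0,0,0]
    - [0.36,0,0.05,0,0,0]
    - [0.4,0,0.05,0,0,0]
    - [0.4,0,0.05,0,0,0]

```text
time: 5.8
eef_pos: [0.4619, 0.0182, 0.0049]
tool_rot: [[0.974, 0.225, 0.001], [0.225, -0.974, -0.0], [0.001, 0.0, -1.0]]
contact_force: [-0.1, 0.2, -0.3]
grip_width: 0.349
gripper_force: 0.0
```

Run:
```python
from h import *
s=read_state();print(s["time"],s["eef_pos"],s["contact_force"])
c=snap("wrist","w5.png")
```

```text
5.8 [0.46190392 0.01821723 0.0049402 ] [-0.05914847  0.1646257  -0.25687632]
```

View pics/w5.png

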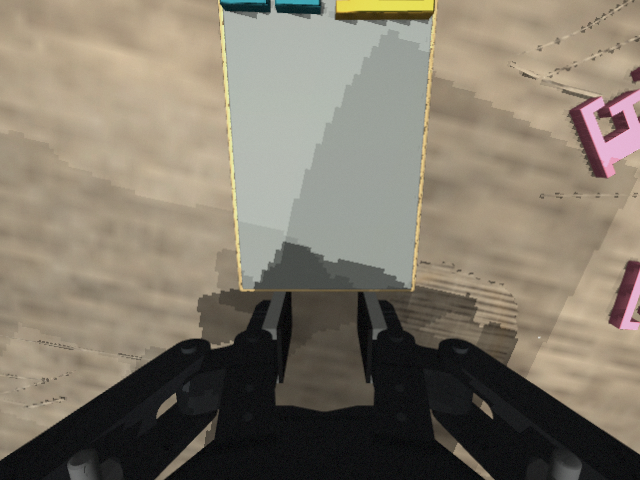

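The board is flush on the fingers: its near edge is level at row 291, between columns 240 and 413.

Run:
```python
from h import *
c=read_camera("wrist");s=read_state()
P=[atz(c,p,.015) for p in((241,291),(413,291))];m=np.mean(P,0);d=P[0]-P[1]
print(m,np.degrees(np.arctan2(-d[0],d[1])),s["tool_rot"].T@(m-s["eef_pos"]),np.linalg.norm(d))
th=np.radians(22.3);u=np.array([np.cos(th),np.sin(th)]);L=np.array([.688,.095])
off=(s["tool_rot"].T@(m-s["eef_pos"]))[0]
t=L-.12*u-off*u;dd=np.r_[t-s["eef_pos"][:2],0];print("TCP target",t,"tool units",s["tool_rot"].T@dd/.08)
```

```text
[0.47466714 0.02048581 0.015     ] 12.980027403539266 [ 0.01311435  0.00066695 -0.01001067] 0.07256159919942574
TCP target [0.56484131 0.04448894] tool units [ 1.32961844e+00 -3.05294572e-02  9.56393662e-04]
```

Emit:
play_rows:
  series:
    - [0.04,0.002,0,0,0,-0.003]
    - [0.09,0.005,0,0,0,-0.007]
    - [0.14,0.007,0,0,0,-0.011]
    - [0.19,0.009,0,0,0,-0.015]
    - [0.24,0.01,0,0,0,-0.019]
    - [0.29,0.012,0,0,0,-0.023]
    - [0.34,0.013,0,0,0,-0.027]
    - [0.39,0.014,0,0,0,-0.031]
    - [0.44,0.014,0,0,0,-0.034]
    - [0.49,0.014,0,0,0,-0.038]
    - [0.54,0.014,0,0,0,-0.042]
    - [0.59,0.013,0,0,0,-0.046]
    - [0.64,0.012,0,0,0,-0.05]
    - [0.69,0.011,0,0,0,-0.054]
    - [0.74,0.009,0,0,0,-0.058]
    - [0.79,0.007,0,0,0,-0.062]
    - [0.84,0.005,0,0,0,-0.066]
    - [0.89,0.003,0,0,0,-0.07]
    - [0.93,0.001,0,0,0,-0.073]
    - [0.93,0.001,0,0,0,-0.073]

```text
time: 8.4
eef_pos: [0.5345, 0.0349, 0.005]
tool_rot: [[0.942, 0.335, 0.001], [0.335, -0.942, 0.0], [0.001, 0.0, -1.0]]
contact_force: [0.6, 0.1, -0.1]
grip_width: 0.353
gripper_force: 0.0
```

```bash
cat > edge.py <<'E'
from h import *
import sys
c=read_camera("wrist");s=read_state();cv2.imwrite("pics/"+sys.argv[1],c["frame"][:,:,::-1])
f=c["frame"].astype(float)
# grey board sheet (bluish-neutral) vs wood: b-r
g=((f[...,2]-f[...,0])>-5)&(f.sum(2)>60)
for v in(150,200,240,260,280):
    r=np.nonzero(g[v,200:460])[0]+200; print(v,r[:3],r[-3:],len(r))
for u in(255,300,325,345,400):
    r=np.nonzero(g[150:296,u])[0]+150;print("col",u,r[-1:])
print(s["eef_pos"],s["contact_force"],np.degrees(np.arctan2(s["tool_rot"][1,0],s["tool_rot"][0,0])))
E
python3 edge.py w6.png
```

```text
150 [233 234 235] [418 419 420] 188
200 [237 238 239] [415 416 417] 181
240 [240 241 242] [411 412 413] 174
260 [241 242 243] [410 411 412] 172
280 [243 244 245] [408 409 410] 168
col 255 [287]
col 300 [287]
col 325 [287]
col 345 [287]
col 400 [287]
[0.53439553 0.03490611 0.00505453] [-0.0902541   0.69478222  0.95186171] 19.565067403129394
```

Emit:
play_rows:
  series:
    - [0.04,0.002,0,0,0,-0.003]
    - [0.08,0.005,0,0,0,-0.006]
    - [0.12,0.007,0,0,0,-0.009]
    - [0.16,0.009,0,0,0,-0.012]
    - [0.2,0.011,0,0,0,-0.015]
    - [0.24,0.012,0,0,0,-0.018]
    - [0.28,0.013,0,0,0,-0.021]
    - [0.32,0.014,0,0,0,-0.024]
    - [0.36,0.015,0,0,0,-0.027]
    - [0.4,0.015,0,0,0,-0.03]
    - [0.4,0.015,0,0,0,-0.03]
    - [0.4,0.015,0,0,0,-0.03]

```text
time: 9.95
eef_pos: [0.5648, 0.0445, 0.0049]
tool_rot: [[0.925, 0.379, 0.001], [0.379, -0.925, 0.0], [0.001, 0.0, -1.0]]
contact_force: [0.9, -0.7, -0.3]
grip_width: 0.353
gripper_force: 0.0
```

```bash
python3 edge.py w7.png
python3 - <<'E'
from h import *
a=cv2.imread("pics/w7.png");b=snap("scene","s7.png");b=b["frame"][:,:,::-1]
x=cv2.resize(a[0:320,120:520],(400,320));y=cv2.resize(b[195:315,240:400],(400,300),interpolation=cv2.INTER_CUBIC)
y=cv2.copyMakeBorder(y,0,20,0,0,0);cv2.imwrite("pics/comp.png",np.hstack([x,y]))
E
```

```text
150 [234 235 236] [419 420 421] 188
200 [237 238 239] [415 416 417] 181
240 [240 241 242] [412 413 414] 175
260 [242 243 244] [410 411 412] 171
280 [243 244 245] [409 410 411] 169
col 255 [287]
col 300 [287]
col 325 [287]
col 345 [287]
col 400 [287]
[0.56467992 0.04449857 0.00492487] [ 0.56809014  0.12282062 -0.6187072 ] 22.263272716877374
```

View pics/comp.png

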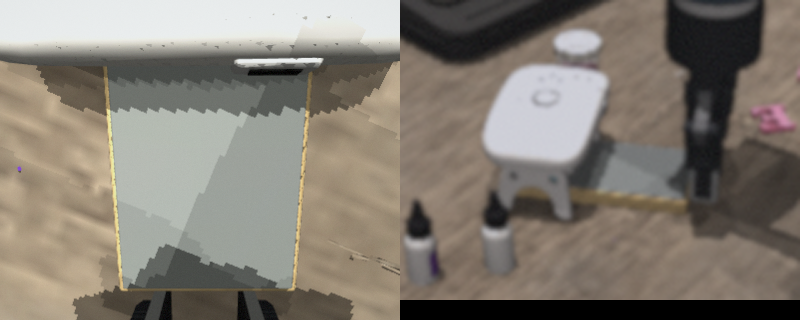

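Both views show the letters under the head, the board centred and parallel to the lamp's front edge, and nothing touched. Next I'll back off, rise and shut the fingers.

Emit:
play_rows:
  series:
    - [-0.05,0,0,0,0,0]
    - [-0.15,0,0,0,0,0]
    - [-0.3,0,0,0,0,0]
    - [-0.3,0,-0.4,0,0,0]
    - [-0.3,0,-0.9,0,0,0]
    - [-0.3,0,-1,0,0,0]

```text
time: 10.8
eef_pos: [0.5433, 0.0348, 0.0876]
tool_rot: [[0.926, 0.379, 0.005], [0.379, -0.926, -0.001], [0.004, 0.002, -1.0]]
contact_force: [-0.0, -0.2, 0.4]
grip_width: 0.349
gripper_force: 0.0
```

Emit:
play_rows:
  series:
    - [0,0,-0.4,0,0,0]
    - [0,0,-0.6,0,0,0]
    - [0,0,-0.6,0,0,0]
    - [0,0,-0.6,0,0,0]
  jaw: -1
  squeeze: 20

```text
time: 11.3
eef_pos: [0.5413, 0.0354, 0.1317]
tool_rot: [[0.925, 0.379, -0.002], [0.379, -0.925, 0.0], [-0.002, -0.001, -1.0]]
contact_force: [0.2, 0.5, -0.0]
grip_width: -0.005
gripper_force: 0.0
```

Run:
```python
from h import *
s=read_state();print(s["time"],s["eef_pos"],s["contact_force"],s["grip_width"])
a=cv2.imread("pics/scene0.png",0);c=snap("scene","s8.png");b=cv2.imread("pics/s8.png",0)
for n,(x0,y0,x1,y1) in dict(lamp=(275,222,318,262),bottles=(240,270,290,310),jar=(298,205,325,219)).items():
    r=cv2.matchTemplate(b[y0-6:y1+6,x0-6:x1+6],a[y0:y1,x0:x1],cv2.TM_CCOEFF_NORMED);print(n,cv2.minMaxLoc(r)[1],np.array(cv2.minMaxLoc(r)[3])-6)
d=np.r_[np.array([.6845,.101])-s["eef_pos"][:2],0];print(s["tool_rot"].T@d/.08)
```

```text
11.3 [0.54133704 0.03539715 0.13165774] [ 0.22445655  0.52502533 -0.03379158] -0.00452565704511553
lamp 0.9996015429496765 [0 0]
bottles 0.9942377805709839 [0 0]
jar 0.9996883273124695 [0 0]
[ 1.96680577 -0.08102381 -0.00335464]
```

Emit:
play_rows:
  series:
    - [0.5,0,0,0,0,0]
    - [0.98,-0.04,0,0,0,0]

```text
time: 11.6
eef_pos: [0.6138, 0.0681, 0.1317]
tool_rot: [[0.926, 0.378, -0.002], [0.378, -0.926, 0.0], [-0.002, -0.001, -1.0]]
contact_force: [1.6, -0.3, 0.8]
grip_width: -0.001
gripper_force: 0.0
```

Emit:
play_rows:
  series:
    - [0.5,0,0,0,0,0]
    - [0.98,-0.04,0,0,0,0]
    - [0.98,-0.04,0.3,0,0,0]
    - [0.98,-0.04,0.5,0,0,0]
    - [0.98,-0.04,0.5,0,0,0]
    - [0.98,-0.04,0.5,0,0,0]

```text
time: 12.35
eef_pos: [0.6849, 0.1004, 0.0933]
tool_rot: [[0.926, 0.379, 0.0], [0.379, -0.926, -0.0], [0.0, 0.0, -1.0]]
contact_force: [0.5, -0.2, 0.3]
grip_width: 0.002
gripper_force: 0.0
```

Emit:
play_rows:
  series:
    - [0,0,0.05,0,0,0]
    - [0,0,0.09,0,0,0]
    - [0,0,0.12,0,0,0]
    - [0,0,0.13,0,0,0]
    - [0,0,0.14,0,0,0]
    - [0,0,0.14,0,0,0]

```text
time: 13.1
eef_pos: [0.6849, 0.1007, 0.0817]
tool_rot: [[0.925, 0.379, -0.0], [0.379, -0.925, 0.0], [-0.0, -0.0, -1.0]]
contact_force: [0.2, -1.0, -0.3]
grip_width: 0.001
gripper_force: 0.0
```

Emit:
play_rows:
  series:
    - [0,0,0.006,0,0,0]
    - [0,0,0.012,0,0,0]
    - [0,0,0.012,0,0,0]

```text
time: 13.48
eef_pos: [0.6849, 0.1006, 0.0807]
tool_rot: [[0.925, 0.379, -0.0], [0.379, -0.925, 0.0], [-0.0, -0.0, -1.0]]
contact_force: [-0.6, -0.8, -0.7]
grip_width: 0.0
gripper_force: 0.0
```

Emit:
play_rows:
  series:
    - [0,0,0.004,0,0,0]
    - [0,0,0.008,0,0,0]
    - [0,0,0.008,0,0,0]

```text
time: 13.85
eef_pos: [0.685, 0.1007, 0.0802]
tool_rot: [[0.925, 0.379, 0.0], [0.379, -0.925, 0.0], [0.0, 0.0, -1.0]]
contact_force: [0.5, 0.3, 0.8]
grip_width: 0.005
gripper_force: 0.4
```

Emit:
play_rows:
  series:
    - [0,0,0.003,0,0,0]
    - [0,0,0.005,0,0,0]
    - [0,0,0.005,0,0,0]

```text
time: 14.22
eef_pos: [0.685, 0.1007, 0.0799]
tool_rot: [[0.925, 0.379, 0.0], [0.379, -0.925, -0.0], [0.0, 0.0, -1.0]]
contact_force: [-0.5, 0.2, 2.0]
grip_width: -0.0
gripper_force: 1.0
```

Emit:
play_rows:
  series:
    - [0,0,0.003,0,0,0]
    - [0,0,0.005,0,0,0]
    - [0,0,0.005,0,0,0]

```text
time: 14.6
eef_pos: [0.685, 0.1007, 0.0796]
tool_rot: [[0.925, 0.379, 0.0], [0.379, -0.925, 0.0], [0.0, 0.0, -1.0]]
contact_force: [-0.7, 0.2, 3.4]
grip_width: 0.0
gripper_force: 1.8
```

Emit:
play_rows:
  series:
    - [0,0,0.002,0,0,0]
    - [0,0,0.003,0,0,0]
    - [0,0,0.003,0,0,0]

```text
time: 14.98
eef_pos: [0.6851, 0.1007, 0.0796]
tool_rot: [[0.925, 0.379, 0.001], [0.379, -0.925, -0.0], [0.001, 0.0, -1.0]]
contact_force: [-0.9, 0.4, 6.4]
grip_width: -0.001
gripper_force: 2.6
```

Emit:
play_rows:
  series:
    - [0,0,0.002,0,0,0]
    - [0,0,0.003,0,0,0]
    - [0,0,0.003,0,0,0]

```text
time: 15.35
eef_pos: [0.6851, 0.1007, 0.0795]
tool_rot: [[0.925, 0.379, 0.001], [0.379, -0.925, 0.0], [0.001, 0.0, -1.0]]
contact_force: [-1.2, 0.4, 5.4]
grip_width: 0.001
gripper_force: 3.2
```

Run:
```python
from h import *
s=read_state();print(s["eef_pos"],s["contact_force"],s["gripper_force"])
c=snap("wrist","w9.png");a=c["frame"];print(a[0:60,300:360].reshape(-1,3).max(0),[x for x in a[::40,325].tolist()[:4]])
```

```text
[0.68509474 0.10072053 0.07953017] [-1.22273702  0.44706506  5.40251269] 3.150060251355171
[172 158 137] [[152, 140, 120], [166, 151, 131], [156, 140, 118], [150, 136, 113]]
```

Emit:
play_rows:
  series:
    - [0,0,0.002,0,0,0]
    - [0,0,0.003,0,0,0]
    - [0,0,0.003,0,0,0]

```text
time: 15.78
eef_pos: [0.6851, 0.1007, 0.0795]
tool_rot: [[0.925, 0.379, 0.001], [0.379, -0.925, 0.0], [0.001, 0.0, -1.0]]
contact_force: [-1.7, 0.1, 7.5]
grip_width: -0.003
gripper_force: 3.7
```

Emit:
play_rows:
  series:
    - [0,0,0.002,0,0,0]
    - [0,0,0.003,0,0,0]
    - [0,0,0.003,0,0,0]

```text
time: 16.15
eef_pos: [0.6852, 0.1007, 0.0795]
tool_rot: [[0.925, 0.379, 0.001], [0.379, -0.925, 0.0], [0.001, 0.0, -1.0]]
contact_force: [-1.1, 1.3, 8.6]
grip_width: -0.002
gripper_force: 4.2
```

Emit:
play_rows:
  series:
    - [0,0,0.002,0,0,0]
    - [0,0,0.004,0,0,0]
    - [0,0,0.004,0,0,0]
    - [0,0,0.004,0,0,0]

```text
time: 16.65
eef_pos: [0.6852, 0.1008, 0.0795]
tool_rot: [[0.925, 0.379, 0.001], [0.379, -0.925, -0.0], [0.001, 0.001, -1.0]]
contact_force: [-2.3, 0.8, 9.1]
grip_width: -0.001
gripper_force: 4.8
```

Emit:
play_rows:
  series:
    - [0,0,-0.01,0,0,0]
    - [0,0,-0.03,0,0,0]
    - [0,0,-0.1,0,0,0]
    - [0,0,-0.4,0,0,0]
    - [0,0,-0.8,0,0,0]

```text
time: 17.27
eef_pos: [0.684, 0.1006, 0.1411]
tool_rot: [[0.925, 0.379, -0.003], [0.379, -0.925, 0.0], [-0.003, -0.001, -1.0]]
contact_force: [1.4, -0.5, 1.1]
grip_width: -0.003
gripper_force: 0.0
```

Emit:
play_rows:
  series:
    - [-0.5,0,-0.2,0,0,0]
    - [-1,0,-0.3,0,0,0]
    - [-1,0,-0.3,0,0,0]

```text
time: 17.65
eef_pos: [0.6088, 0.0697, 0.1668]
tool_rot: [[0.926, 0.378, -0.001], [0.378, -0.926, -0.0], [-0.001, -0.0, -1.0]]
contact_force: [-0.2, 0.9, 0.2]
grip_width: 0.002
gripper_force: 0.0
```

Emit:
play_rows:
  series:
    - [-0.5,0,0,0,0,0]
    - [-1,0,0,0,0,0]
    - [-1,0,0,0,0,0]

```text
time: 18.02
eef_pos: [0.5351, 0.0397, 0.1657]
tool_rot: [[0.926, 0.378, -0.002], [0.378, -0.926, 0.0], [-0.002, -0.001, -1.0]]
contact_force: [0.8, 0.3, 0.5]
grip_width: -0.002
gripper_force: 0.0
```

Run:
```python
from h import *
s=read_state();print(s["time"],s["eef_pos"],s["contact_force"])
a=cv2.imread("pics/scene0.png",0);snap("scene","s9.png");b=cv2.imread("pics/s9.png",0);p=cv2.imread("pics/s8.png",0)
def m(n,a,b,q):
    x0,y0,x1,y1=q
    r=cv2.matchTemplate(b[y0-6:y1+6,x0-6:x1+6],a[y0:y1,x0:x1],cv2.TM_CCOEFF_NORMED);print(n,cv2.minMaxLoc(r)[1],np.array(cv2.minMaxLoc(r)[3])-6)
for n,q in dict(lamp=(275,222,318,262),bottles=(240,270,290,310),jar=(298,205,325,219)).items(): m(n,a,b,q)
m("board",p,b,(318,245,365,285))
A=cv2.imread("pics/s8.png").astype(int);B=cv2.imread("pics/s9.png").astype(int)
d=np.abs(A-B).sum(2);ys,xs=np.nonzero(d[215:285,265:330]>60);print(len(xs),(xs.mean()+265,ys.mean()+215) if len(xs) else "", (B-A)[ys+215,xs+265].mean(0) if len(xs) else "")
```

```text
18.025 [0.53510298 0.03970686 0.16567348] [0.82703291 0.28690378 0.45945319]
lamp 0.999578058719635 [0 0]
bottles 0.9942166805267334 [0 0]
jar 0.999651312828064 [0 0]
board 0.9929345846176147 [0 0]
0
```

```bash
python3 -c "
from bench import *
print(job_done())"
```

```text
the job is handed in; nothing more can be done
None
```

I slid the board under the lamp until both letters lay beneath its head, then pressed the button with about 9 N until it stopped and let go. The lamp, bottles and jar did not move. No light showed in the pictures, so the press rests on the stop I felt, and the job is handed in.

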